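# Thread the forming rings onto the bending post, wide before narrow

## Task

Build up the bending post into a stepped form: thread the wide metal ring onto the spindle and press it fully home against the wooden form, then thread the narrow ring on top of it and press it home too. The sprung spindle drags on the rings, so finish each one with a firm push of about 15 N, held a moment, but never lean on the rings or post with more than 40 N; leave both rings seated level, let go, and do not disturb the violin and tools lying around.

Things in the scene. Friction and masses are not known exactly. Their poses are not given: they have to be found in the camera images.
- post: Bending post fixed to the table: dark square base plate 110x110x12, on it a threaded boss with a round wooden form (lower_form) 74 diameter, 26 high, and an upright steel spindle, 19 diameter, top 103 above the table, the last 10 tapering to 8. The form's top (centre: form_top, not measured) is screwed to 38 to 46 above the table, different each time: feel for it. Origin: centre of the underside, z up.
- post_tip (a point): Centre of the spindle's top end, 103 above the table. Two sets of three brass leaves with sloping tops stand out to 23 diameter, 52-59 and 80-87 above the table, and yield inwards. Each set drags on a ring's 21 bore with up to 6 N, so force is felt before a ring is home, and a ring let go early stays stuck. A ring that is home meets a hard stop: force rises some 20 N per mm.
- ring_wide_mid (a point): Wide loose metal ring with a brass-lined bore: outer diameter 60, bore 21 through, height 30. Point at its centre, half-way up (15 above its underside), z along its bore. Home, its underside rests on the wooden form. It lies flat on the table; about 0.16 kg.
- ring_narrow_mid (a point): Narrow loose metal ring with a brass-lined bore: outer diameter 46, bore 21 through, height 30. Point at its centre, half-way up, z along its bore. Home, it rests on the wide ring, its centre 30 above that ring's. It lies flat on the table; about 0.09 kg.
- violin_body: Unvarnished violin body lying on its back, 355x207x68; origin at the centre of its underside. Bystander.
- thumb_plane: Small brass thumb plane, 25x60x34, standing on its sole; origin at the centre of its underside. Bystander.
- spool_clamp: Upright spool clamp, two wooden spools on a threaded rod, 32x32x116; origin at the centre of its underside. Bystander, topples easily.
There are look-alikes about, which are no part of the job. Leave any black look-alike of the part that bears ring_narrow_mid alone. Leave any purple look-alike of the part that bears ring_wide_mid alone.

How it is judged:
By the outcome, as a careful person would: the job done as asked, in the order asked, and still so for the second after the job is handed in, with the robot touching nothing.
It also fails if it takes over 70 s, if anything falls off the work surface, if the arm or the gripper's body presses on something with over 40 N, if the wrist force passes 120 N, or if a joint passes its speed limit or range.

## Robot

A 6-joint arm with a two-finger parallel gripper is mounted at the origin on a cart in front of the work surface, level with it; the furniture and walls round the work are solid. World frame = base frame: x ahead of the robot, y to its left, z up, the work surface at z = 0. Lengths are in m, angles in rad, forces in N, time in s.
With the tool pointing down it reaches from about 0.35 to 0.975 m from the base axis. Payload 7.1 kg.
Tool frame: the origin (TCP) lies midway between the tips of the shut fingers; the grasp point (between the pads) lies 19 mm behind it; z points along the fingers, x is the direction in which the jaws open and shut, and the axes are right-handed (so a half turn about z gives the same grasp; the last joint's range is limited). The gripper opens to 88 mm and grips with 3 to 60 N. Pads are 20 mm wide; open, the fingers measure 115 mm over their backs; the gripper's body (75 mm by 178 mm) begins 61 mm behind the grasp point.
Start: joints at [1.33, 0.423, 1.63, -0, 1.089, -0.019], TCP at [0.137, 0.61, 0.223] pointing down, gripper open.
Joint ranges: [-3, 3], [-0.9, 2.11], [0.09, 2.58], [-1.31, 4.45], [0.11, 2.69], [-2.54, 2.54]. Speed limits (rad/s): [2.39, 2.39, 3.01, 3.14, 3.14, 3.14].

## Interface

Orientations are given as a unit quaternion [w, x, y, z].
In Python, from station import move_pose, movel, movej, command_gripper, wait, inverse_kinematics, read_camera, camera_info, MotionError, job_done, get_time, get_joint_pos, get_qvel, get_effort, get_tcp_pos, get_ee_rot, get_ft_force, get_ft_torque, get_grip_width gives the robot as it stands. Calls block until the motion is done:
- move_pose(position, orientation): joint-space move of the TCP to a pose.
- movel(position, frame=None, v=0.15, until_force=None): straight line of the TCP; frame=None keeps the orientation; v is the mean speed in m/s. With until_force (N) it stops when the force on the tool has changed by that much, and returns True; else False.
- movej(angles): joint-space move.
- command_gripper(opening): opening from 0.0 (shut) to 1.0 (fully open); the grip force is fixed at half the most; returns when the fingers have stopped.
- wait(seconds).
- inverse_kinematics(position, orientation): joint angles nearest the present ones, or None.
- read_camera(name): name is "side" or "top"; returns the picture (400x640x3 uint8, red, green, blue); there is no depth.
- camera_info(name): a dict with "intrinsics" (3x3 intrinsics, pixels), "dist" ([k1, k2, p1, p2, k3] as OpenCV has them; the pictures are not rectified), "T" (4x4, takes a point from camera to world coordinates). Camera axes: x right, y up, looking along -z (the intrinsics and any distortion apply to the point x, -y, -z); pixel columns grow to the right and rows downward; lengths in m; the calibration is good to about 2 mm. A picture is of the moment at which its call begins. camera_info takes no time and is no camera call.
A pose or a line that the arm cannot do raises MotionError and nothing moves.
- job_done(): hands the job in, once; it reports no verdict.
Readings, each from a call of its own:
- get_time(): time.
- get_joint_pos(): joint angles.
- get_qvel(): joint speeds.
- get_effort(): joint torques, N m.
- get_tcp_pos(): TCP position.
- get_ee_rot(): TCP orientation.
- get_ft_force(): force on the tool from outside, world axes, zero at the start.
- get_ft_torque(): the same for the moment, N m.
- get_grip_width(): opening from 0.0 (shut) to 1.0 (fully open).
Only numpy, scipy, OpenCV 4.12 (cv2) and the standard library are available. Lean on these libraries where they do the work, as an engineer would, in place of code of your own. Each camera call takes 0.05 s, during which the arm holds its last target.

## Working session

There is one attempt and no reset: what is moved stays moved. The work goes in short steps, each a Python script; the robot and the scene stay as the last script left them, time stands still between calls to the robot, and variables do not carry over. Pictures are saved under pics/ and viewed, and the job is handed in when it is done.

```bash
ls; mkdir -p pics
python3 - <<'E'
from station import *
import cv2
for n in("side","top"):
    im=read_camera(n); cv2.imwrite(f"pics/{n}0.png",im[:,:,::-1])
    c=camera_info(n); print(n,c)
print(get_time(),get_tcp_pos(),get_ee_rot(),get_ft_force(),get_grip_width())
E
```

```text
pics
side {'intrinsics': array([[425.46244392,   0.        , 315.97724978],
       [  0.        , 425.46244392, 201.67919277],
       [  0.        ,   0.        ,   1.        ]]), 'dist': array([-0.07955544,  0.        ,  0.        ,  0.        ,  0.        ]), 'T': array([[-0.94745863,  0.13029372, -0.29213985,  0.28399322],
       [-0.31986552, -0.37773371,  0.86890926,  0.99001034],
       [ 0.00286235,  0.91670104,  0.39956353,  0.52928364],
       [ 0.        ,  0.        ,  0.        ,  1.        ]])}
top {'intrinsics': array([[391.47857797,   0.        , 314.09096463],
       [  0.        , 391.47857797, 201.59352857],
       [  0.        ,   0.        ,   1.        ]]), 'dist': array([0.0337394, 0.       , 0.       , 0.       , 0.       ]), 'T': array([[-0.0079582 ,  0.97816235, -0.20768987,  0.38811493],
       [-0.99995364, -0.00891037, -0.00364947,  0.08274408],
       [-0.00542037,  0.2076512 ,  0.97818792,  1.14984861],
       [ 0.        ,  0.        ,  0.        ,  1.        ]])}
0.1 [0.1373655  0.60920875 0.22197683] [ 4.30432189e-04  7.81018748e-01  6.24507202e-01 -5.32701761e-04] [-0.74574607 -0.41910878  0.35766834] 0.9985375741688419
```

View pics/side0.png

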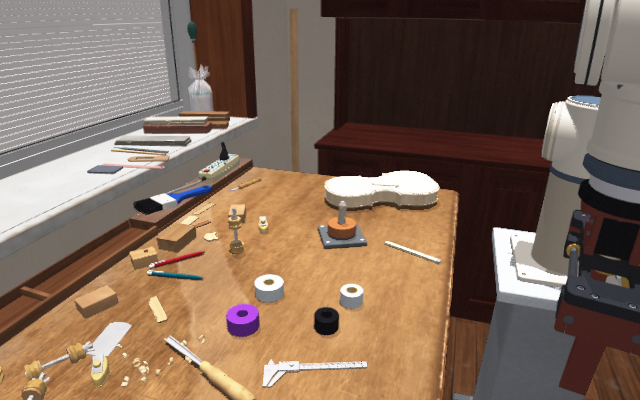

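View pics/top0.png

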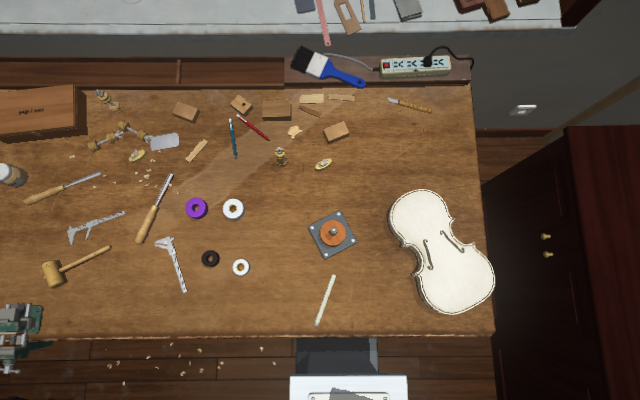

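Top view: the pale wide ring is at about (233,209), the pale narrow ring at (241,267), and the post at (333,233). The look-alikes are purple at (196,208) and black at (210,258). Side view: wide (268,288), narrow (351,296), post (342,230). The two pale ones fit the description, since purple and black are excluded. I'll confirm that in enlarged crops.

Run:
```python
import cv2,numpy as np
t=cv2.imread("pics/top0.png");s=cv2.imread("pics/side0.png")
a=cv2.resize(t[190:290,180:280],(400,400),interpolation=cv2.INTER_CUBIC)
b=cv2.resize(t[190:290,283:383],(400,400),interpolation=cv2.INTER_CUBIC)
cv2.imwrite("pics/cropt.png",np.hstack([a,b]))
cv2.imwrite("pics/crops.png",cv2.resize(s[190:345,215:385],(680,620)[:2],interpolation=cv2.INTER_CUBIC)[:600])
```

```text
(no output)
```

View pics/cropt.png

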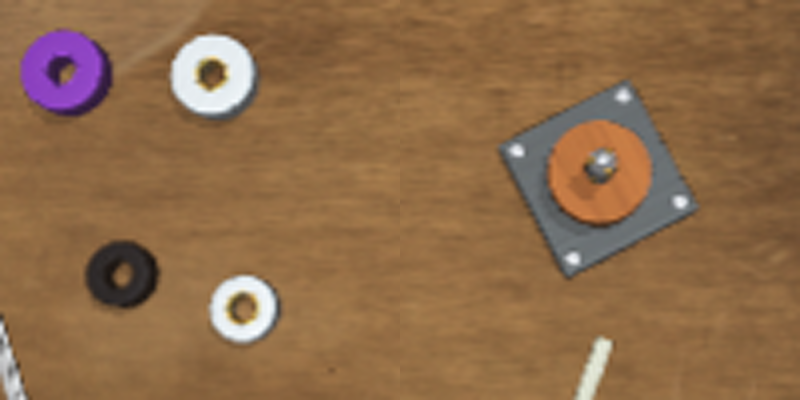

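View pics/crops.png

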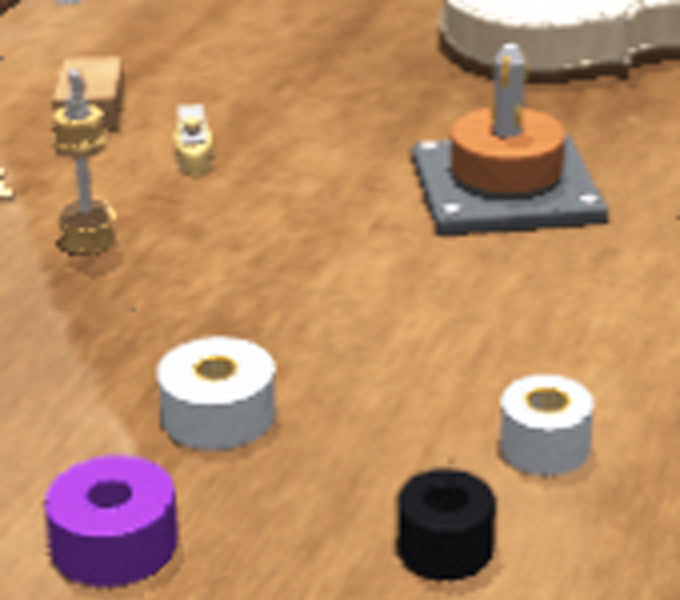

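The crops confirm it: both pale rings have brass-lined bores. Next I measure positions.

```bash
cat > h.py <<'E'
import numpy as np,cv2
from station import *
def ray(n,uv):
    c=camera_info(n); uv=np.asarray(uv,float).reshape(-1,1,2)
    p=cv2.undistortPoints(uv,c["intrinsics"],np.array(c["dist"]))[:,0]
    d=np.c_[p[:,0],-p[:,1],-np.ones(len(p))]@c["T"][:3,:3].T
    return c["T"][:3,3],d
def plane(n,uv,z):
    o,d=ray(n,uv); return o+d*((z-o[2])/d[:,2])[:,None]
def tri(a,b):
    o1,d1=ray("side",a);o2,d2=ray("top",b);d1=d1[0];d2=d2[0]
    s=np.linalg.lstsq(np.c_[d1,-d2],o2-o1,rcond=None)[0]
    p,q=o1+s[0]*d1,o2+s[1]*d2; return p,q
def proj(n,P):
    c=camera_info(n);T=c["T"];p=(np.asarray(P,float).reshape(-1,3)-T[:3,3])@T[:3,:3]
    p=p*[1,-1,-1]
    return cv2.projectPoints(p,np.zeros(3),np.zeros(3),c["intrinsics"],np.array(c["dist"]))[0][:,0]
E
python3 - <<'E'
from h import *
# threshold top faces, fit circle on z=.03
for n,boxes in(("top",{"wide":(218,192,248,224),"narrow":(228,255,254,281)}),("side",{"wide":(250,270,290,305),"narrow":(335,280,368,310)})):
    im=cv2.imread(f"pics/{n}0.png").astype(int)
    for k,(x0,y0,x1,y1) in boxes.items():
        c=im[y0:y1,x0:x1]; m=(c.min(2)>195).astype(np.uint8)
        cs,_=cv2.findContours(m,cv2.RETR_EXTERNAL,cv2.CHAIN_APPROX_NONE)
        h=cv2.convexHull(max(cs,key=cv2.contourArea))[:,0]+[x0,y0]
        P=plane(n,h,.03)
        A=np.c_[2*P[:,:2],np.ones(len(P))];s=np.linalg.lstsq(A,(P[:,:2]**2).sum(1),rcond=None)[0]
        print(n,k,s[:2].round(4),"R",np.sqrt(s[2]+s[0]**2+s[1]**2).round(4),"reach",np.hypot(*s[:2]).round(3))
f=lambda u,v,ox,oy:((u+.5)/4-.5+ox,(v+.5)/4-.5+oy)
cor=[f(u-400,v,283,190) for u,v in((500,148),(627,82),(697,208),(568,277))]
C=plane("top",cor,.012);print("base top",C[:,:2].round(4).tolist(),C.mean(0).round(4),[np.linalg.norm(C[i]-C[i-1]).round(4) for i in range(4)])
cs=[f(u,v,215,190) for u,v in((413,143),(437,220),(607,207),(553,134))]
tt=f(601-400,155,283,190);ts=f(510,46,215,190)
print("tip",tri(ts,tt),"top@.103",plane("top",tt,.103),"side@.103",plane("side",ts,.103))
E
python3 - <<'E'
import cv2,numpy as np
t=cv2.imread("pics/top0.png");s=cv2.imread("pics/side0.png")
a=cv2.resize(t[215:255,313:353],(400,400),interpolation=cv2.INTER_NEAREST)
b=cv2.resize(s[195:235,322:362],(400,400),interpolation=cv2.INTER_NEAREST)
cv2.imwrite("pics/tip.png",np.hstack([a,b]))
E
```

```text
top wide [0.6092 0.3248] R 0.0285 reach 0.69
top narrow [0.4404 0.2972] R 0.0215 reach 0.531
side wide [0.6092 0.3273] R 0.0296 reach 0.692
side narrow [0.4411 0.2989] R 0.0224 reach 0.533
base top [[0.5549, 0.1065], [0.6032, 0.0125], [0.5097, -0.0363], [0.4608, 0.058]] [0.5322 0.0352 0.012 ] [np.float64(0.1058), np.float64(0.1058), np.float64(0.1055), np.float64(0.1062)]
tip (array([0.53505814, 0.03636848, 0.10216809]), array([0.53628254, 0.03661818, 0.10233028])) top@.103 [[0.53618782 0.03664767 0.103     ]] side@.103 [[0.53456913 0.03822592 0.103     ]]
```

View pics/tip.png

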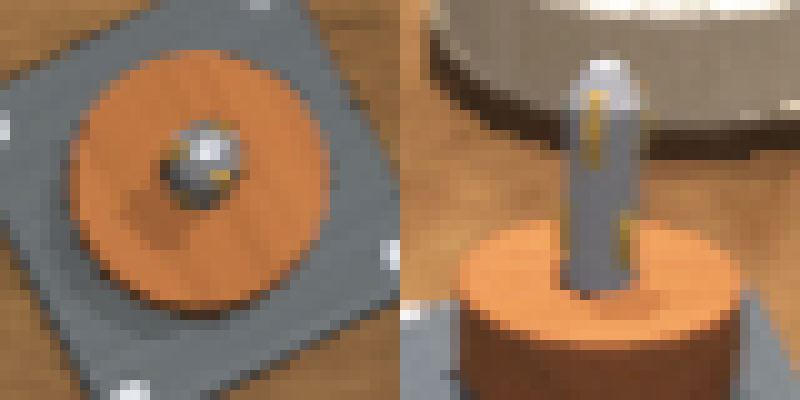

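Run:
```python
from h import *
print(plane("top",[(332.4,232.6)],.042))
# orange mask circle fit (top), only far/upper half rim to avoid side wall
for n,(x0,y0,x1,y1) in (("top",(313,212,353,252)),("side",(322,205,362,245))):
    im=cv2.imread(f"pics/{n}0.png").astype(int);c=im[y0:y1,x0:x1]
    m=((c[:,:,2]-c[:,:,0]>70)&(c[:,:,2]>(150 if n=="top" else 190))).astype(np.uint8)
    cs,_=cv2.findContours(m,cv2.RETR_EXTERNAL,cv2.CHAIN_APPROX_NONE)
    h=cv2.convexHull(max(cs,key=cv2.contourArea))[:,0]+[x0,y0]
    for z in(.038,.042,.046):
        P=plane(n,h,z);A=np.c_[2*P[:,:2],np.ones(len(P))];s=np.linalg.lstsq(A,(P[:,:2]**2).sum(1),rcond=None)[0]
        print(n,z,s[:2].round(4),np.sqrt(s[2]+s[0]**2+s[1]**2).round(4))
# overlay check tip hypotheses
for xy in((.5355,.0365),(.534,.036)):
    print(xy,proj("top",[[*xy,.103],[*xy,.012]]),proj("side",[[*xy,.103]]))
from scipy.spatial.transform import Rotation as R
for yaw in (0,30,60,90,120,150):
    a=np.radians(yaw)  # tool x at yaw, z down
    q=[0,np.cos(a/2),np.sin(a/2),0]
    print(yaw,[None if (j:=inverse_kinematics(p,q)) is None else np.round(j,2).tolist() for p in((.609,.325,.15),(.609,.325,.005),(.5355,.0365,.15),(.44,.297,.005))])
```

```text
[[0.53272673 0.03553148 0.042     ]]
top 0.038 [0.5343 0.0349] 0.036
top 0.042 [0.5337 0.0351] 0.0359
top 0.046 [0.5332 0.0353] 0.0357
side 0.038 [0.5454 0.027 ] 0.0429
side 0.042 [0.5433 0.0349] 0.0426
side 0.046 [0.5411 0.0427] 0.0422
(0.5355, 0.0365) [[332.93448833 228.62808906]
 [331.63730141 232.99584744]] [[341.95104486 200.8192129 ]]
(0.534, 0.036) [[333.13040277 229.17972089]
 [331.81761852 233.50580625]] [[342.57790629 200.82182981]]
0 [[0.47, 0.6, 1.52, -0.0, 1.02, 0.47], [0.47, 0.79, 1.56, -0.0, 0.79, 0.47], [0.05, 0.39, 1.88, -0.0, 0.87, 0.05], [0.57, 0.64, 1.94, -0.0, 0.57, 0.57]]
30 [[0.47, 0.6, 1.52, -0.0, 1.02, -0.05], [0.47, 0.79, 1.56, -0.0, 0.79, -0.05], [0.05, 0.39, 1.88, -0.0, 0.87, -0.48], [0.57, 0.64, 1.94, -0.0, 0.57, 0.05]]
60 [[0.47, 0.6, 1.52, -0.0, 1.02, -0.57], [0.47, 0.79, 1.56, -0.0, 0.79, -0.57], [0.05, 0.39, 1.88, -0.0, 0.87, -1.0], [0.57, 0.64, 1.94, -0.0, 0.57, -0.48]]
90 [[0.47, 0.6, 1.52, -0.0, 1.02, -1.1], [0.47, 0.79, 1.56, -0.0, 0.79, -1.1], [0.05, 0.39, 1.88, -0.0, 0.87, -1.52], [0.57, 0.64, 1.94, -0.0, 0.57, -1.0]]
120 [[0.47, 0.6, 1.52, -0.0, 1.02, -1.62], [0.47, 0.79, 1.56, -0.0, 0.79, -1.62], [0.05, 0.39, 1.88, -0.0, 0.87, -2.05], [0.57, 0.64, 1.94, -0.0, 0.57, -1.52]]
150 [[0.47, 0.6, 1.52, -0.0, 1.02, -2.15], [0.47, 0.79, 1.56, -0.0, 0.79, -2.15], None, [0.57, 0.64, 1.94, -0.0, 0.57, -2.05]]
```

Estimates: wide ring (0.609, 0.326), narrow ring (0.4407, 0.298), post about (0.5345, 0.036). The two cameras agree within about 2 mm, and the radii match the stated sizes. I'll pick the wide ring with the jaws along world x, clear of the purple one.

```bash
cat >> h.py <<'E'
Q=[0,1,0,0]
def F(n=8):
    return np.mean([get_ft_force() for _ in range(n)],0)
def snap(n,name,box=None,k=1):
    im=read_camera(n)[:,:,::-1]
    if box: x0,y0,x1,y1=box; im=im[y0:y1,x0:x1]
    if k>1: im=cv2.resize(im,None,fx=k,fy=k,interpolation=cv2.INTER_CUBIC)
    cv2.imwrite("pics/"+name+".png",im)
E
python3 - <<'E'
from h import *
t0=get_time()
move_pose([.609,.326,.12],Q); print(get_time()-t0,get_tcp_pos())
r=movel([.609,.326,.0065],v=.1,until_force=10); print(r,get_tcp_pos(),F(),get_time())
snap("side","g1",(205,195,405,345),4)
command_gripper(0.5); print("w",get_grip_width()*88,get_tcp_pos(),F(),get_time())
E
```

```text
2.0166999999999997 [0.60847773 0.32707842 0.12029903]
False [0.60956358 0.32629913 0.00733405] [-0.01933971 -0.41235032 -0.72622625] 3.4
w 60.38521745171299 [0.60927961 0.32612433 0.006753  ] [0.38340675 0.05078798 1.98931392] 4.0
```

View pics/g1.png

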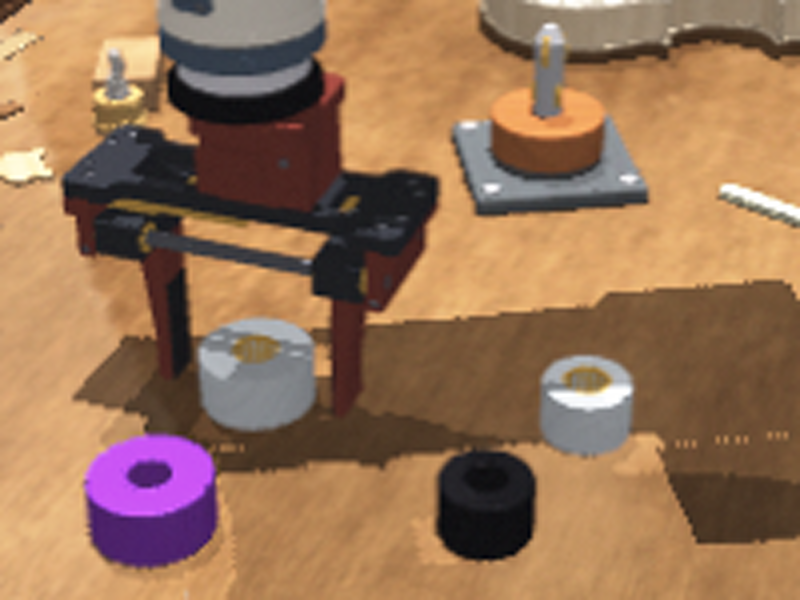

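The picture shows the open jaws straddling the wide ring symmetrically, at about (258,370) in the crop. The width after closing is 60.4 mm, so it is held. I'll lift it and hover over the post.

Run:
```python
from h import *
movel([.609,.326,.16],v=.2); print("lift F",F(),get_grip_width()*88)
movel([.5345,.0362,.16],v=.25)
movel([.5345,.0362,.125],v=.1); wait(.2)
print(get_tcp_pos(),F(20),get_time())
snap("side","hov_s",(290,130,410,250),5); snap("top","hov_t",(280,180,400,280),6)
```

```text
lift F [ 0.5097915  -0.34826255 -2.42284786] 60.34543208845088
[0.53502894 0.03631593 0.12564801] [ 0.42461851  0.67703196 -1.4812089 ] 6.9667
```

View pics/hov_s.png

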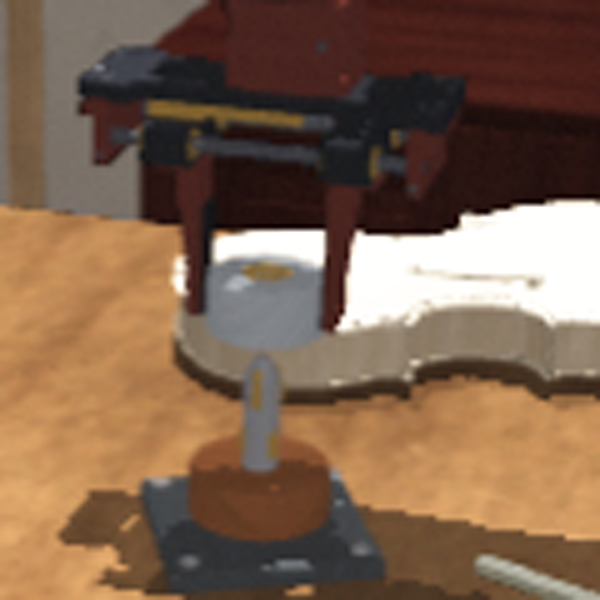

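View pics/hov_t.png

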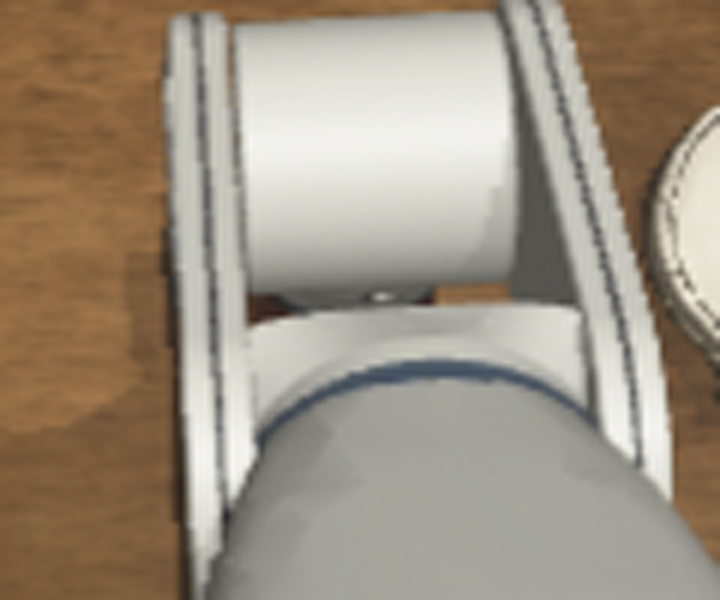

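Run:
```python
from h import *
xy=(.5345,.0362)
print(proj("side",[[*xy,.149],[*xy,.103],[*xy,.06],[.5445,.0362,.149],[.5345,.0462,.149]]).round(2))
im=cv2.imread("pics/hov_s.png"); cv2.imwrite("pics/hov_s2.png",cv2.resize(im[230:490,170:360],None,fx=2.3,fy=2.3,interpolation=cv2.INTER_CUBIC))
```

```text
[[342.87 183.8 ]
 [342.37 200.83]
 [341.9  216.23]
 [338.99 183.32]
 [341.8  185.18]]
```

View pics/hov_s2.png

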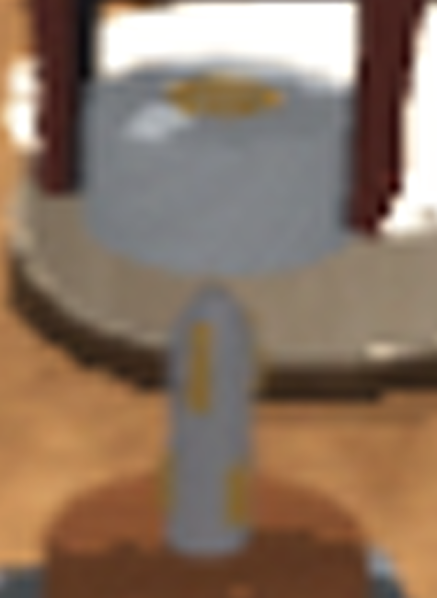

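The hover picture shows the bore at 343.2 px and the tip at 342.0. Coaxial would be 0.5 px apart, so the post lies about 1.5 mm further in +x. That agrees with the top-camera tip estimate. I'll correct for it and descend over the taper, reading side forces.

Run:
```python
from h import *
x,y=.5358,.0364
movel([x,y,.118],v=.05); wait(.1); f0=F(20); print("base",f0)
for z in (.110,.106,.103,.100,.098):
    hit=movel([x,y,z],v=.04,until_force=12); wait(.05)
    f=F(12)-f0; print(z,hit,get_tcp_pos().round(4),f.round(2),get_ft_torque().round(2),round(get_time(),2))
    if hit: break
```

```text
base [ 0.52668971  0.42297344 -1.37206544]
0.11 False [0.5357 0.0364 0.1098] [-1.13 -0.96 -0.27] [-0.13  0.07  0.01] 7.86
0.106 False [0.5357 0.0364 0.1059] [-0.83 -0.59 -0.76] [-0.02  0.01  0.02] 8.16
0.103 False [0.5357 0.0364 0.1029] [-0.81  0.09 -0.65] [-0.1   0.11  0.  ] 8.46
0.1 False [0.5357 0.0364 0.0999] [-0.09 -0.27 -0.79] [-0.04  0.09  0.04] 8.76
0.098 False [0.5358 0.0364 0.0979] [-1.21 -0.82 -0.58] [-0.06  0.05 -0.03] 9.06
```

No contact at the full spindle diameter, so it is threaded. I'll continue down through the leaves.

Run:
```python
from h import *
x,y=.5358,.0364
f0=np.array([.3,.2,-1.6])
for z in (.094,.090,.086,.080,.074,.068,.064,.060,.057,.055,.0535):
    hit=movel([x,y,z],v=.04,until_force=14); wait(.03)
    f=F(12)-f0; print(z,hit,get_tcp_pos().round(4),f.round(2),round(get_grip_width()*88,2),round(get_time(),2))
    if hit or f[2]>14 or np.hypot(f[0],f[1])>6: break
```

```text
0.094 False [0.5354 0.0365 0.0935] [ 0.55  0.59 -2.73] 60.51 9.34
0.09 False [0.5358 0.0364 0.0897] [ 0.02  0.61 -3.78] 60.52 9.62
0.086 False [0.5359 0.0364 0.0858] [ 0.2  -0.04 -2.48] 60.63 9.91
0.08 False [0.5356 0.0364 0.0796] [ 1.02 -0.12 -2.67] 60.49 10.24
0.074 False [0.5356 0.0364 0.0736] [ 0.88 -0.05 -4.02] 60.06 10.57
0.068 False [0.5357 0.0364 0.0677] [ 0.33 -0.1  -3.25] 60.54 10.91
0.064 False [0.5357 0.0364 0.0636] [ 2.09  1.23 -5.01] 60.71 11.19
0.06 False [0.5359 0.0364 0.0598] [ 2.28 -0.65 -4.28] 60.33 11.47
0.057 False [0.5358 0.0364 0.0568] [ 0.92 -0.79 -1.91] 60.22 11.76
0.055 False [0.5356 0.0364 0.0548] [ 0.17 -0.85 -1.04] 60.34 12.04
0.0535 False [0.5357 0.0364 0.0534] [ 1.1  -0.53 -0.24] 60.52 12.32
```

Run:
```python
from h import *
x,y=.5358,.0364
print(np.array([get_ft_force()[2] for _ in range(5)]).round(2))
z=.0535
while z>.0425:
    z-=.0007
    hit=movel([x,y,z],v=.02,until_force=16); wait(.06)
    f=F(4); print(round(z,4),hit,get_tcp_pos().round(4),f.round(2),round(get_grip_width()*88,2),round(get_time(),2))
    if hit or f[2]>7 or np.hypot(f[0],f[1])>8: break
```

```text
[-1.84 -1.84 -1.84 -1.84 -1.84]
0.0528 False [0.5358 0.0364 0.0528] [ 0.14 -1.25 -1.64] 60.45 12.63
0.0521 False [0.5358 0.0364 0.0521] [ 0.41 -0.53 -0.18] 60.59 12.94
0.0514 False [0.5358 0.0364 0.0514] [ 0.68 -0.   -0.06] 60.54 13.25
0.0507 False [0.5358 0.0364 0.0507] [ 0.65 -0.98 -0.25] 60.19 13.56
0.05 False [0.5358 0.0364 0.0499] [ 0.55 -0.8  -0.54] 60.32 13.87
0.0493 False [0.5359 0.0364 0.0495] [-0.5  -1.28  3.71] 60.41 14.18
0.0486 False [0.5359 0.0364 0.0494] [-3.11 -1.36 13.18] 60.69 14.48
```

Hard stop: force climbs from -0.5 to 13 N while the TCP halts at 0.0494, so the form top is about 42.8 mm, inside 38–46. I'll hold a firm push of about 16 N.

Run:
```python
from h import *
x,y=.5358,.0364
for z in (.0483,.0481):
    movel([x,y,z],v=.02); wait(.15); f=F(1); print(z,get_tcp_pos().round(4),f.round(2),get_time())
    if f[2]>15: break
wait(.6)
for _ in range(4): wait(.05); print(get_ft_force().round(2))
command_gripper(1.0); wait(.1)
print(get_tcp_pos().round(4),get_ft_force().round(2),get_grip_width(),get_time())
movel([x,y,.16],v=.2); wait(.1);print(get_ft_force().round(2),get_time())
snap("side","w_s",(290,170,390,260),7)
```

```text
0.0483 [0.5359 0.0364 0.0494] [-3.87 -1.08 15.26] 14.8833
[-3.6  -1.07 16.46]
[-4.43 -0.08 15.11]
[-3.93 -1.2  15.55]
[-4.76 -0.41 15.5 ]
[0.5358 0.0364 0.0482] [ 0.56 -0.15 -0.82] 1.0003494417728913 16.4083
[ 0.42 -0.01 -0.46] 17.2167
```

View pics/w_s.png

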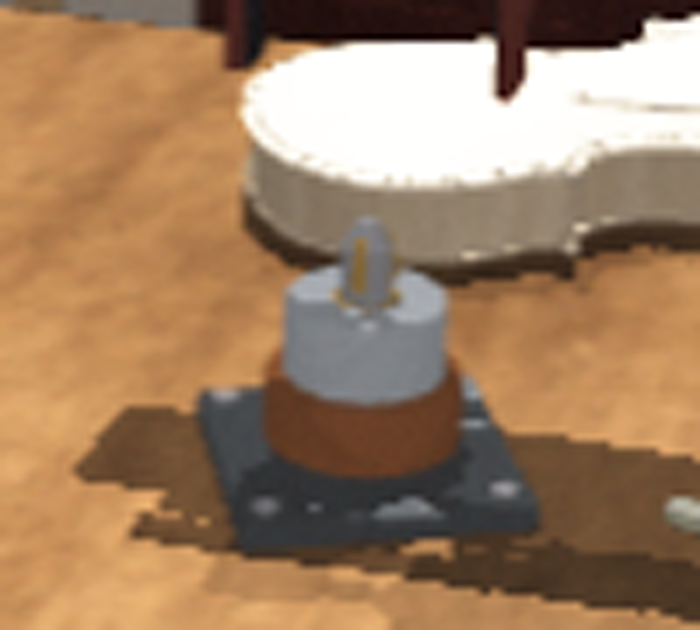

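The picture shows the wide ring sitting flat on the form at about (366,335) in the crop, with the spindle through its bore. Next is the narrow ring.

Run:
```python
from h import *
movel([.4407,.298,.12],v=.25)
r=movel([.4407,.298,.0065],v=.12,until_force=10); wait(.05); print(r,get_tcp_pos(),get_time())
snap("side","g2",(265,195,405,325),5)
command_gripper(.3); wait(.05); print("w",get_grip_width()*88,get_tcp_pos().round(4),get_ft_force().round(2),get_time())
movel([.4407,.298,.17],v=.2); print(get_grip_width()*88)
movel([.5358,.0364,.17],v=.25)
movel([.5358,.0364,.125],v=.1); wait(.15); print(get_tcp_pos().round(4),get_time())
snap("side","h2",(310,150,380,240),8)
```

```text
False [0.44124513 0.29832803 0.00723501] 19.6833
w 44.93320514449848 [0.4408 0.2981 0.0065] [ 1.16  0.21 -0.44] 20.525
44.98727317024609
[0.5363 0.0365 0.1257] 23.5083
```

View pics/g2.png

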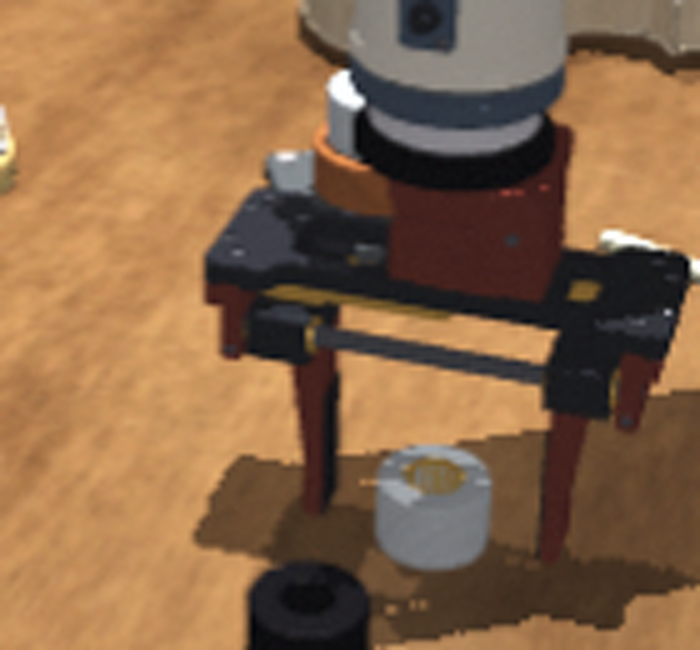

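View pics/h2.png

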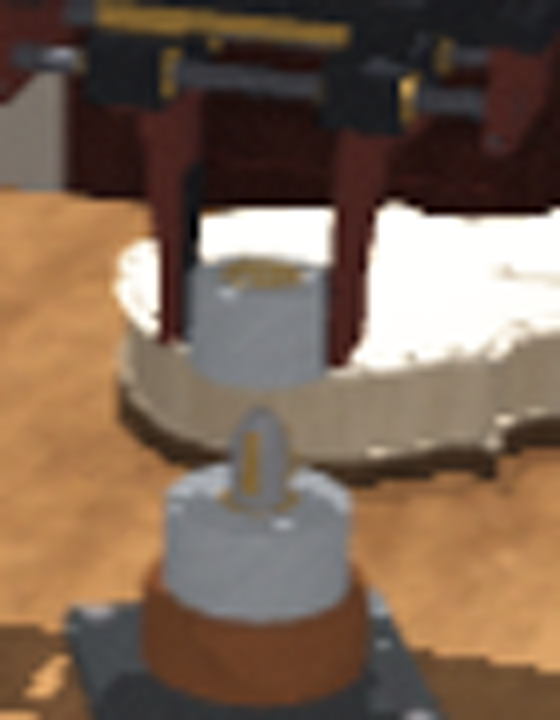

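Narrow ring held (reads 45.0 mm). In the hover picture the bore is at 342.7 px and the tip at 342.7, where coaxial would be +0.5 px. The earlier -4 N side force in x while pushing also suggests the post is slightly less in x, so I shift to x=0.5351 and descend. Predicted home TCP z is about 0.0794.

Run:
```python
from h import *
x,y=.5351,.0364
movel([x,y,.115],v=.05); wait(.1); print("base",get_ft_force().round(2))
for z in (.110,.106,.102,.099,.097,.094,.092,.090,.088,.086,.084,.082,.0815):
    hit=movel([x,y,z],v=.04,until_force=14); wait(.06)
    f=get_ft_force(); print(z,hit,get_tcp_pos().round(4),f.round(2),round(get_grip_width()*88,2),round(get_time(),2))
    if hit or f[2]>10 or np.hypot(f[0],f[1])>6: break
```

```text
base [ 0.07 -0.12 -0.08]
0.11 False [0.535  0.0364 0.1098] [-0.02  0.25 -1.1 ] 45.04 24.34
0.106 False [0.535  0.0364 0.1058] [ 0.6   0.32 -1.36] 44.67 24.65
0.102 False [0.535  0.0364 0.1019] [-0.34  0.03 -0.27] 45.15 24.96
0.099 False [0.535  0.0364 0.0989] [-0.42  0.39 -0.96] 44.9 25.27
0.097 False [0.5352 0.0364 0.097 ] [ 0.18 -0.5  -0.73] 45.2 25.57
0.094 False [0.5352 0.0364 0.0938] [ 2.79  0.47 -2.79] 45.02 25.88
0.092 False [0.5351 0.0364 0.0918] [ 1.79 -0.71 -4.39] 44.7 26.19
0.09 False [0.5352 0.0364 0.09  ] [ 2.98 -0.23 -2.5 ] 45.22 26.5
0.088 False [0.5352 0.0364 0.088 ] [ 0.98 -0.63 -2.16] 44.84 26.81
0.086 False [0.5352 0.0364 0.0859] [ 2.38  0.06 -0.81] 45.09 27.12
0.084 False [0.535  0.0364 0.0839] [ 1.67 -0.37 -1.76] 45.14 27.43
0.082 False [0.535  0.0364 0.0818] [ 1.38 -1.36 -2.28] 45.11 27.73
0.0815 False [0.535  0.0364 0.0815] [ 1.62 -0.04 -0.07] 44.95 28.04
```

Run:
```python
from h import *
x,y=.5353,.0364
z=.0815
while z>.0765:
    z-=.0005
    hit=movel([x,y,z],v=.02,until_force=14); wait(.1)
    f=get_ft_force(); print(round(z,4),hit,get_tcp_pos().round(4),f.round(2),round(get_grip_width()*88,2),round(get_time(),2))
    if hit or f[2]>14.5 or np.hypot(f[0],f[1])>7: break
```

```text
0.081 False [0.5352 0.0364 0.081 ] [1.3  0.27 1.1 ] 45.15 28.39
0.0805 False [0.5353 0.0364 0.0805] [ 1.24 -1.05  1.22] 45.32 28.74
0.08 False [0.5354 0.0364 0.08  ] [ 1.22 -1.06  1.53] 45.05 29.09
0.0795 False [0.5353 0.0364 0.0795] [ 1.3  -0.22  0.81] 45.38 29.44
0.079 False [0.5354 0.0364 0.0793] [ 0.65 -0.95  5.83] 45.11 29.79
0.0785 False [0.5354 0.0364 0.0793] [-1.81 -0.75 11.12] 45.17 30.14
0.078 False [0.5354 0.0364 0.0792] [-4.09 -0.71 15.49] 45.11 30.49
```

Contact came at TCP z = 0.0793, against 0.0794 predicted from the wide ring's seat. So both rings appear home. I'll hold the push, release, and check.

Run:
```python
from h import *
x,y=.5353,.0364
wait(.7)
for _ in range(3): wait(.05); print(get_ft_force().round(2))
command_gripper(1.0); wait(.1); print(get_tcp_pos().round(4),get_ft_force().round(2),get_grip_width(),get_time())
movel([x,y,.17],v=.2)
movel([.45,.28,.25],v=.3); wait(.2)
print(get_tcp_pos().round(3),get_ft_force().round(2),get_time())
snap("side","f_s"); snap("top","f_t")
s=cv2.imread("pics/f_s.png")[170:260,290:390];t=cv2.imread("pics/f_t.png")[185:275,283:383]
cv2.imwrite("pics/f_c.png",np.hstack([cv2.resize(i,(400,360),interpolation=cv2.INTER_CUBIC) for i in(s,t)]))
```

```text
[-3.8  -0.52 16.89]
[-3.26 -0.12 15.69]
[-3.11 -1.28 17.36]
[0.5353 0.0364 0.078 ] [-0.23 -0.3  -0.25] 1.0034319456297112 32.2583
[0.45  0.279 0.249] [ 0.03 -0.1  -0.33] 34.1167
```

View pics/f_c.png

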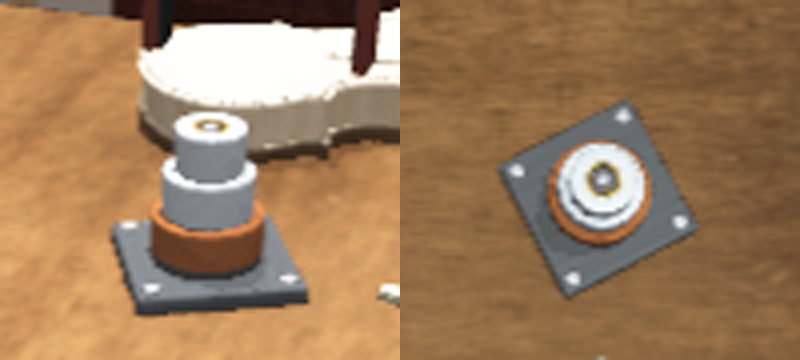

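View pics/f_s.png

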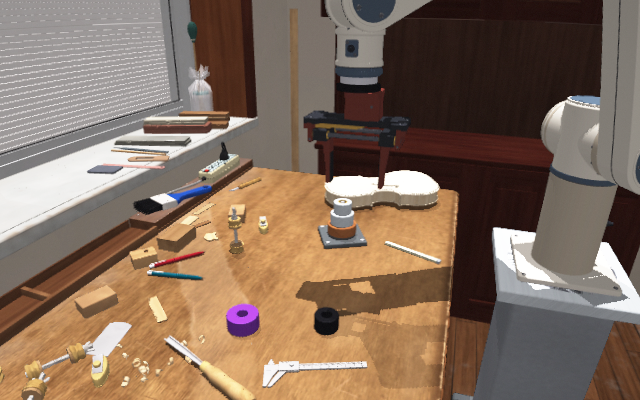

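View pics/f_t.png

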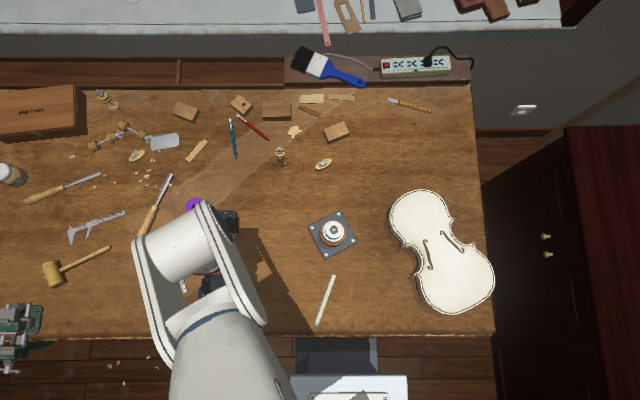

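The pictures show the stepped stack, with form, wide ring and narrow ring level and concentric (side about (342,218), top (333,231)). The spindle tip is flush with the narrow ring's top, as expected at 102.8 against 103 mm. The violin, plane, clamp and look-alikes haven't moved, so I'm handing in.

```bash
python3 -c "
from station import *
print(job_done(),get_time())"
```

```text
the job is handed in; nothing more can be done
the job is handed in; nothing more can be done
```

The stepped form is built: the wide ring is home on the wooden form, the narrow ring is home on top of it, and the job was handed in at about 34 s.

- **Wide ring:** it met a hard stop that puts the form top at about 42.8 mm, inside the given 38–46 mm. I held the final push at 15–16.5 N for about 0.8 s, then let go.
- **Narrow ring:** it stopped at TCP z = 79.3 mm, against 79.4 mm predicted from the wide ring's seat. I held the push at 15.5–17.4 N for about 0.85 s, then let go.
- **Last checks:** the final pictures from both cameras show both rings level and concentric, the spindle tip flush with the narrow ring's top, and the arm clear. In the side view the violin, plane, spool clamp and look-alikes look unmoved; in the top view the arm hid the black ring and part of the purple one.

Three readings did not quite agree:
- **Narrow ring grip width:** the gripper read about 45 mm on the 46 mm ring, with no visible effect.
- **Post position:** the two cameras differed by about 1.5 mm on the post, which I corrected from the hover pictures.
- **Drag force:** on the way down through the leaves the force readings after each step were slightly negative (about -1 to -7 N), not a clear upward drag. I judged "home" from the hard stop and its height instead.

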